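# Turn a substrate carrier face down into the mask pocket of its turnover jig

## Robot

A 6-joint arm with a two-finger parallel gripper is mounted at the origin on a cart in front of the work surface, level with it; the furniture and walls round the work are solid. World frame = base frame: x ahead of the robot, y to its left, z up, the work surface at z = 0. Lengths are in m, angles in rad, forces in N, time in s.
With the tool pointing down it reaches from about 0.225 to 0.875 m from the base axis. Payload 3.4 kg.
Tool frame: the origin (TCP) lies at the very end of the fingers, on their centre line; the grasp point (between the pads) lies 19 mm behind it (manip.pinch_z is the distance from the TCP to the grasp point, in m); z points along the fingers, y is the line along which they close (so a half turn about z gives the same grasp; the last joint's range is limited). The gripper opens to 85 mm and grips with 20 to 120 N. Pads are 22 mm wide; open, the fingers measure 114 mm over their backs; the gripper's body (76 mm by 85 mm) begins 54 mm behind the grasp point. The pads swing forward as they close: fully open they stand 13 mm farther back than shut.
Start: joints at [0.988, 0.276, 1.505, -0, 1.361, -0.121], TCP at [0.256, 0.515, 0.231] pointing down, gripper open.
Joint ranges: [-2.89, 2.89], [-0.75, 2.08], [0.22, 2.7], [-1.18, 4.32], [0.11, 2.71], [-2.7, 2.7]. Speed limits (rad/s): [2.57, 2.57, 3.14, 3.14, 3.14, 3.14].

## Interface

Orientations are given as a unit quaternion [w, x, y, z].
In Python, from rig import manip gives the robot as it stands. The module is installed in compiled form; this text tells all that it offers.
- The arm moves only by the shell command python3 -m jog 'ROWS' [FORCE]. ROWS is JSON, a list of rows, each an object of numbers: "dx", "dy", "dz": the shift along the tool's x, y, z each as a share of 25 cm, from -1 to 1; "ax", "ay", "az": the turn, a rotation vector about the tool's x, y, z each as a share of 90 degrees, from -1 to 1; "grip": the opening, from -1 (shut) to 1 (fully open), so that 0 is half open. A call has 1 to 5 rows; each row is the pose to reach, as a shift and turn from the pose commanded when the call began, along the tool's axes at that moment; what a row does not reach only later rows make up. A row lasts 1/12 s, in which the tool goes at most 41.7 mm and 7.16 degrees, less where a joint would pass 70% of its speed; a pose out of reach is approached as far as the arm can. A call with a number of a shift or a turn outside -1 to 1 is refused whole. A call with a gripper value outside its range is refused whole. The fingers move at their own pace and stop on an object; FORCE is the grip in N (left out, the last holds). Time passes only in rows, so rows that repeat a pose let the fingers close. It gives the time, the measured TCP pose, the force, the opening and the grip force at its end, in the units of the state.
- manip.get_state(): the state, without advancing time (a new reading comes with each control period).
- manip.get_image(name): name is "scene" or "top"; returns a dict with "img" (480x640x3 uint8, red, green, blue), "mtx" (3x3 intrinsics, pixels), "world_to_cam" (4x4, takes a point from world to camera coordinates). Camera axes: x right, y down, z forward; pixel columns grow to the right and rows downward; lengths in m; the calibration is good to about 2 mm. A picture is of the moment at which its call begins. There is no depth.
- manip.sign_off(): hands the job in; it is judged then, once.
The state is a dict: "clock": time; "qpos": joint angles; "qd": joint speeds; "effort": joint torques, N m; "position": TCP position; "ee_rot": TCP orientation; "contact_force": force on the tool from outside, world axes, zero at the start; "moment": the same for the moment, N m; "width": finger opening in m; "gripper_force": force on a finger pad.
Only numpy, scipy, OpenCV 4.12 (cv2) and the standard library are available. Lean on these libraries where they do the work, as an engineer would, in place of code of your own. Each camera call takes 0.05 s, during which the arm holds its last target. There are 200 camera calls.

## Task

The flat substrate carrier lies glass side up on the loading rails of the turnover jig and has to go glass side down into the mask pocket behind the step. Using only the fingertips, push it along the rails up against the step, keep pushing and work its near edge upward so that it tips up on its far edge and flips over the step, then push it on until it drops into the pocket and lies flat and fully home. Only push it: do not grip it or lift it off the jig, and leave the tweezers, petri dish, hex key and sample puck beside the jig where they lie.

Things in the scene. Friction and masses are not known exactly. Their poses are not given: they have to be found in the camera images.
- jig: Turnover jig screwed to the bench: aluminium base plate 4 mm thick, from x = -132 to +90 mm, y = -56 to +56 mm. Origin at bench level on the centre line, directly under the face of the step; +x runs along the lane from the loading end over the step to the pocket, y across it, z up. Heights below are above the bench.
- lane (a point): Middle of the loading lane, 61 mm before the step, at rail height. Two white rails, tops at 18 mm, from x = -122 to 0 mm in the jig's frame, carry the carrier near its two side edges. Between them (y = -26 to +26 mm) a channel is open down to 4 mm, so closed fingertips reach below the carrier's near edge. Guide cheeks outside: inner faces at y = +-37.5 mm, tops at 28 mm.
- step_edge (a point): Upper near edge of the step, on the centre line, 29 mm above the bench. The step's upright face is the jig's plane x = 0, rising 11 mm above the rails (3 mm more than the carrier's thickness); its flat top, the sill, runs from x = 0 to 12 mm.
- pocket (a point): Centre of the mask pocket's floor, 25 mm above the bench, 44 mm beyond the step's face. The pocket runs from x = 12 to 76 mm and y = -38 to +38 mm in the jig's frame; a ledge round a slotted mask is its floor. The sill on its near side stands 4 mm above the floor, side walls and end stop 6 mm.
- carrier: Loose flat aluminium plate, 60 mm along its x (along the lane), 70 mm along its y, 8 mm thick, 60 to 120 g. One face has four clipped glass chips in windows, the other is plain. Origin: centre of the plain face; z points from the plain to the glass face: up at the start, down at the end. Its x points at the step at the start.
- carrier_lead (a point): Middle of the carrier's edge that faces the step at the start, half-way through its thickness, 30 mm from the carrier's centre. It stays low while the carrier tips over. After the fall it overhangs the sill by some 10 mm towards the loading end, and is the edge to push: 20 to 26 mm on, until it drops off the sill into the pocket.
- carrier_trail (a point): Middle of the opposite edge, nearest the loading end at the start, half-way through its thickness: the edge that is pushed. With the carrier pressed on the step (5 to 8 N) finger friction raises it as the fingertips rise in an arc about the far edge; ease off as it comes up, or it jams. Upright, it falls into the pocket when pushed on near its top.
- tweezers: Steel tweezers, 110 x 56 x 9 mm, lying beside the jig's left side (+y); origin under their middle. Leave alone.
- petri_dish: Clear petri dish, 67 mm across, 14 mm high, beside the pocket on the right (-y); origin under its centre. Leave alone.
- hex_key: Black L-shaped hex key, 32 x 91 x 6 mm, lying to the right of the lane; origin under its middle. Leave alone.
- foil_puck: Round sample puck, 31 mm across, 11 mm high, left of the pocket; origin under its centre. Leave alone.
Not all that is in view belongs to the job. Of the things shaped like the carrier, the aluminium one is meant.

How it is judged:
On the way, in this order (a step that is already met when the one before it is completed fails the run):
1. the carrier, still flat and glass side up, is pushed up against the step (x of carrier_lead in the frame of jig between -0.005 and 0.003 m and z of carrier_lead in the frame of jig below 0.028 m and angle between carrier's own z axis and vertical below 0.2 rad), for 0.1 s.
2. it is tipped up on its far edge, which stays down at the step (angle between carrier's own z axis and vertical between 0.9 and 1.6 rad and x of carrier_lead in the frame of jig between -0.02 and 0.006 m and z of carrier_lead in the frame of jig below 0.034 m), for 0.05 s.
3. it has flipped over the step and lies glass side down (angle between carrier's own z axis and vertical above 2.8 rad and x of carrier in the frame of jig above 0.005 m and z of carrier in the frame of jig below 0.049 m), for 0.1 s.
At the end, for the whole second after the job is handed in: The carrier lies glass side down (within 3 degrees of level) and at rest in the pocket: its centre within about 3.5 mm of the pocket's middle along the jig and 5 mm across, its upturned back no more than 34.3 mm above the bench, i.e. both edges down on the pocket floor (x of carrier in the frame of jig between 0.0405 and 0.0475 m and y of carrier in the frame of jig between -0.005 and 0.005 m and z of carrier in the frame of jig between 0.031 and 0.0343 m and angle between carrier's own z axis and vertical above 3.09 rad and linear speed of carrier below 0.01 m/s); the robot touches nothing.
It fails at once if the carrier is taken between the fingers: the grasp point comes inside the carrier (x of the grasp point in the frame of carrier between -0.029 and 0.029 m and y of the grasp point in the frame of carrier between -0.034 and 0.034 m and z of the grasp point in the frame of carrier between -0.001 and 0.009 m).
It fails at once if the carrier is lifted off the jig: the edge on which it tips rises more than 60 mm above the bench (height (world z) of carrier_lead above 0.06 m).
It fails at once if the carrier leaves the jig (y of carrier in the frame of jig above 0.03 m or y of carrier in the frame of jig below -0.03 m or x of carrier in the frame of jig below -0.15 m or x of carrier in the frame of jig above 0.07 m).
It fails at once if the tweezers, petri dish, hex key or sample puck beside the jig is moved more than 15 mm (distance of any of tweezers, petri_dish, hex_key, foil_puck from where it was at the start of the episode above 0.015 m).
It also fails if it takes over 51 s, if anything falls off the work surface, if the arm or the gripper's body presses on something with over 40 N, if the wrist force passes 120 N, or if a joint passes its speed limit or range.

## Working session

There is one attempt and no reset: what is moved stays moved. The work goes in short steps, Python scripts to look and compute and a shell command to move; the robot and the scene stay as the last step left them, time stands still between calls to the robot, and variables do not carry over. Pictures are saved under pics/ and viewed, at most 10 in all, crops included, and the job is handed in when it is done.

```bash
mkdir -p pics; python3 - <<'E'
from rig import manip
import cv2,numpy as np
for n in("scene","top"):
    d=manip.get_image(n); cv2.imwrite(f"pics/{n}0.png",d["img"][:,:,::-1]); np.savez(f"{n}.npz",**d)
    print(d["mtx"].tolist(),np.round(d["world_to_cam"],4).tolist())
print(manip.get_state(),manip.pinch_z)
E
```

```text
[[519.9849105341752, 0.0, 321.75989116810115], [0.0, 519.9849105341752, 234.28077983161387], [0.0, 0.0, 1.0]] [[0.6043, -0.7965, -0.0197, -0.2073], [-0.4381, -0.3115, -0.8432, 0.314], [0.6655, 0.5182, -0.5372, 0.4568], [0.0, 0.0, 0.0, 1.0]]
[[578.3419628119254, 0.0, 317.8092872048281], [0.0, 578.3419628119254, 245.23797378434534], [0.0, 0.0, 1.0]] [[0.0273, -0.9996, -0.0012, 0.0989], [-0.9809, -0.0266, -0.1927, 0.5552], [0.1926, 0.0064, -0.9813, 0.8105], [0.0, 0.0, 0.0, 1.0]]
{'clock': 0.1, 'qpos': array([ 9.88022297e-01,  2.76544170e-01,  1.50600560e+00, -2.31141428e-05,
        1.36065465e+00, -1.21005111e-01]), 'qd': array([ 0.00016103, -0.00320618, -0.0036799 , -0.00010613,  0.00050266,
        0.00044502]), 'effort': array([ 7.94008247e-04, -4.17694652e+01, -2.46404636e+01, -2.35438165e-04,
        5.77889135e-03,  3.88594117e-06]), 'position': array([0.2559448 , 0.51438924, 0.23051948]), 'ee_rot': array([-2.67157714e-04,  2.28836173e-01,  9.73464615e-01, -7.60397851e-04]), 'contact_force': array([-0.67447134,  0.57055709,  0.52365689]), 'moment': array([ 0.04794393, -0.00529236, -0.01052609]), 'gripper_force': 0.0, 'width': 0.08556051355440777} 0.0187
```

View pics/scene0.png

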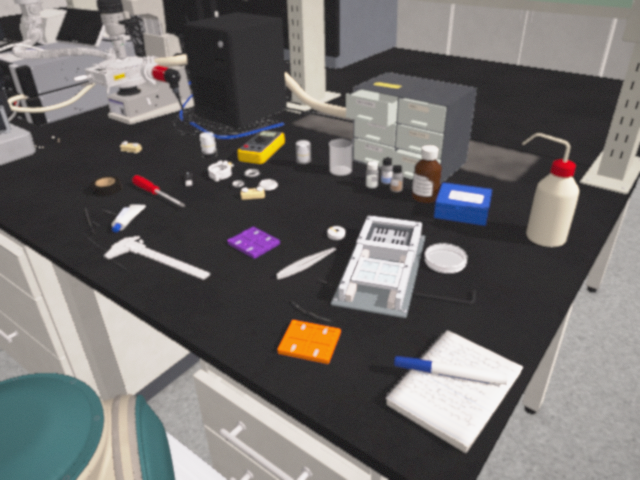

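View pics/top0.png

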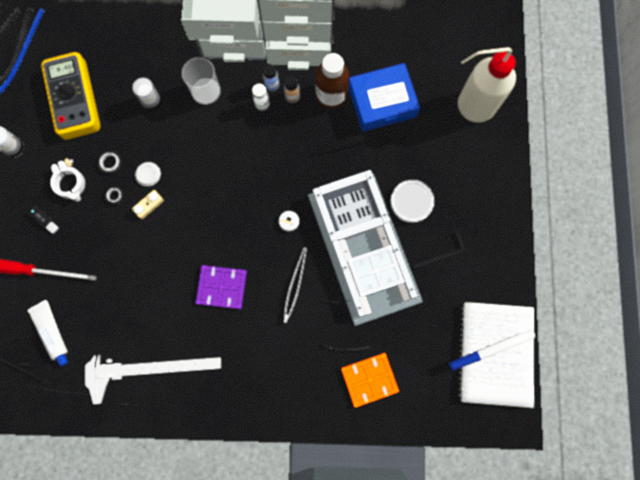

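The top view shows three carrier-shaped things: purple (221,287), orange (370,380), and an aluminium one on the jig rails (377,272). The aluminium one is meant. I'll confirm that in an enlarged crop, which will also give me the jig corners.

```bash
python3 - <<'E'
import cv2
i=cv2.imread("pics/top0.png")[165:330,300:430]
cv2.imwrite("pics/c1.png",cv2.resize(i,None,fx=3.6,fy=3.6,interpolation=cv2.INTER_CUBIC))
E
```

```text
(no output)
```

View pics/c1.png

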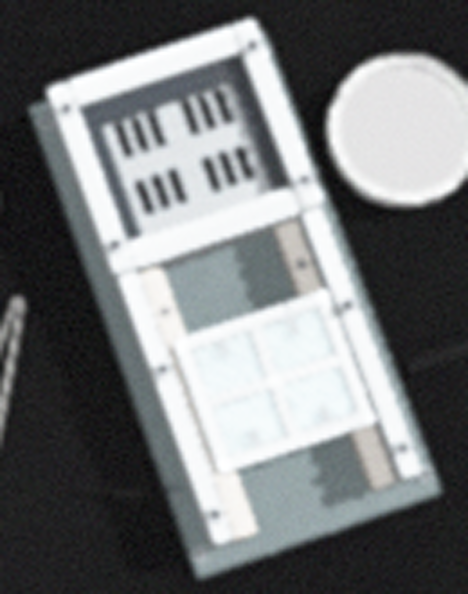

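The crop confirms it: the aluminium carrier with four glass windows lies on the rails, glass up. In crop pixels its corners are (175,343), (330,290), (375,417), (222,470). The near corners of the jig base are (195,578) and (440,492).

```bash
cat > h.py <<'E'
import numpy as np
from scipy.optimize import least_squares
from scipy.spatial.transform import Rotation as R
def proj(d,P):
    c=np.c_[P,np.ones(len(P))]@d["world_to_cam"].T
    u=c[:,:3]@d["mtx"].T
    return u[:,:2]/u[:,2:]
def tw(p,L):
    c,s=np.cos(p[2]),np.sin(p[2]); L=np.array(L,float)
    return np.c_[p[0]+c*L[:,0]-s*L[:,1],p[1]+s*L[:,0]+c*L[:,1],L[:,2]]
def fit(d,L,px,p0):
    f=lambda p:(proj(d,tw(p,L))-px).ravel()
    r=least_squares(f,p0,loss="soft_l1"); return r.x,f(r.x).reshape(-1,2)
E
python3 - <<'E'
from h import *
d=np.load("top.npz")
k=lambda a:np.array(a)/3.6+[300,165]-.36
J=[(-.132,.056,.004),(-.132,-.056,.004),(.09,.056,.004),(.012,.038,.029),(.012,-.038,.029),(.076,.038,.031),(.076,-.038,.031)]
p,r=fit(d,J,k([(195,578),(440,492),(30,103),(133,238),(279,194),(83,105),(240,57)]),[.45,0,.3])
print(np.round(p,4),np.round(r,1).tolist())
c,r=fit(d,[(.03,.035,.026),(.03,-.035,.026),(-.03,-.035,.026),(-.03,.035,.026)],k([(175,343),(330,290),(375,417),(222,470)]),[.45,0,.3])
print(np.round(c,4),np.round(r,1).tolist())
q=R.from_euler('z',-p[2]).apply([c[0]-p[0],c[1]-p[1],0]);print("carrier in jig",q,c[2]-p[2])
# crop check of step edge
print((proj(d,tw(p,[(0,.0375,.029),(0,-.0375,.029)]))-[300,165])*3.6)
E
```

```text
[0.581  0.0487 0.3542] [[0.0, 0.2], [-0.0, 0.7], [0.0, 0.6], [-1.8, 1.0], [3.9, -2.1], [-1.2, -0.2], [1.0, -1.9]]
[0.5215 0.0238 0.3563] [[-0.1, -0.9], [-0.4, -0.6], [0.7, 0.6], [-0.0, 0.7]]
carrier in jig [-0.064508  -0.0027372  0.       ] 0.00201616156389528
[[135.487313   265.85469081]
 [300.08308804 211.05138207]]
```

```bash
cat >> h.py <<'E'
PJ=[.581,.0487,.355]
def Rt(a):
    c,s=np.cos(PJ[2]),np.sin(PJ[2]); j=np.array([c,s,0]); z=np.array([0,0,1.]); a=np.radians(a)
    Z=np.sin(a)*j-np.cos(a)*z; X=-(np.cos(a)*j+np.sin(a)*z)
    return R.from_matrix(np.c_[X,np.cross(Z,X),Z])
def cur():
    from rig import manip
    s=manip.get_state(); w=s["ee_rot"]; return s,np.array(s["position"]),R.from_quat([w[1],w[2],w[3],w[0]])
def where():
    s,p,r=cur(); q=R.from_euler('z',-PJ[2]).apply(p-[PJ[0],PJ[1],0])*1000
    f=R.from_euler('z',-PJ[2]).apply(s["contact_force"]); z=R.from_euler('z',-PJ[2]).apply(r.apply([0,0,1]))
    print("t %.2f jig mm"%s["clock"],q.round(1),"alpha %.1f"%np.degrees(np.arctan2(z[0],-z[2])),"F",f.round(1),"w %.3f"%s["width"])
def rel(p,r,x,y,z,a):
    t=R.from_euler('z',PJ[2]).apply([x,y,z])/1000+[PJ[0],PJ[1],0]
    d=r.inv().apply(t-p)/.25; v=(r.inv()*Rt(a)).as_rotvec()/(np.pi/2)
    print((x,y,z,a),"d",d.round(3),"a",v.round(3))
def to(*L):
    s,p,r=cur(); where()
    for g in L: rel(p,r,*g)
E
python3 -c "
from h import *
to((-135,-1.5,110,0),(-128,-1.5,60,25))"
```

```text
t 0.10 jig mm [-142.9  549.6  230.5] alpha -0.1 F [-0.4  0.8  0.5] w 0.086
(-135, -1.5, 110, 0) d [-1.629 -1.485  0.484] a [-0.001 -0.001 -0.52 ]
(-128, -1.5, 60, 25) d [-1.648 -1.465  0.684] a [-0.114 -0.263 -0.511]
```

```bash
python3 -m jog '[{"dx":-0.3,"dy":-0.28,"az":-0.26,"grip":-1},{"dx":-0.3,"dy":-0.28,"az":-0.26,"grip":-1},{"dx":-0.6,"dy":-0.55,"az":-0.52,"grip":-1},{"dx":-0.6,"dy":-0.55,"az":-0.52,"grip":-1},{"dx":-0.6,"dy":-0.55,"az":-0.52,"grip":-1}]' 40; python3 -c "
from h import *
to((-135,-1.5,110,0),(-130,-1.5,60,25))"
```

```text
t 0.10 jig mm [-142.9  549.6  230.5] alpha -0.1 F [-0.4  0.8  0.5] w 0.086
(-135, -1.5, 110, 0) d [-1.629 -1.485  0.484] a [-0.001 -0.001 -0.52 ]
(-130, -1.5, 60, 25) d [-1.642 -1.47   0.684] a [-0.114 -0.263 -0.511]schema error: expected keys dx, dy, dz, ax, ay, az, grip
```

All keys are needed in each row.

```bash
for i in 1; do python3 -m jog '[{"dx":-0.6,"dy":-0.55,"dz":0,"ax":0,"ay":0,"az":-0.4,"grip":-1},{"dx":-0.6,"dy":-0.55,"dz":0,"ax":0,"ay":0,"az":-0.4,"grip":-1},{"dx":-0.6,"dy":-0.55,"dz":0,"ax":0,"ay":0,"az":-0.4,"grip":-1},{"dx":-0.6,"dy":-0.55,"dz":0,"ax":0,"ay":0,"az":-0.4,"grip":-1},{"dx":-0.6,"dy":-0.55,"dz":0,"ax":0,"ay":0,"az":-0.4,"grip":-1}]' 40; done; python3 -c "
from h import *
to((-135,-1.5,110,0),(-130,-1.5,60,25))"
```

```text
clock: 0.52
position: [0.3257, 0.3329, 0.231]
ee_rot: [-0.0, -0.061, 0.998, -0.0]
contact_force: [0.7, 0.1, 0.0]
width: 0.0254
gripper_force: 0.0
t 0.52 jig mm [-140.6  355.2  231. ] alpha -0.0 F [ 0.7 -0.1  0. ] w 0.025
(-135, -1.5, 110, 0) d [-0.351 -1.383  0.484] a [-0.    -0.    -0.148]
(-130, -1.5, 60, 25) d [-0.37  -1.378  0.684] a [-0.033 -0.277 -0.146]
```

```bash
python3 -m jog '[{"dx":-0.2,"dy":-0.8,"dz":0.1,"ax":0,"ay":0,"az":-0.148,"grip":-1},{"dx":-0.2,"dy":-0.8,"dz":0.1,"ax":0,"ay":0,"az":-0.148,"grip":-1},{"dx":-0.2,"dy":-0.8,"dz":0.1,"ax":0,"ay":0,"az":-0.148,"grip":-1},{"dx":-0.2,"dy":-0.8,"dz":0.1,"ax":0,"ay":0,"az":-0.148,"grip":-1},{"dx":-0.2,"dy":-0.8,"dz":0.1,"ax":0,"ay":0,"az":-0.148,"grip":-1}]' >/dev/null; python3 -c "
from h import *
to((-135,-1.5,110,0),(-130,-1.5,60,25))"
```

```text
t 0.93 jig mm [-139.3  160.7  207.4] alpha 0.0 F [ 1.8 -0.4 -0.4] w 0.000
(-135, -1.5, 110, 0) d [-0.021 -0.649  0.39 ] a [ 0.     0.    -0.003]
(-130, -1.5, 60, 25) d [-0.041 -0.649  0.59 ] a [-0.001 -0.278 -0.003]
```

```bash
python3 -m jog '[{"dx":-0.04,"dy":-0.65,"dz":0.4,"ax":0,"ay":-0.278,"az":-0.003,"grip":-1},{"dx":-0.04,"dy":-0.65,"dz":0.4,"ax":0,"ay":-0.278,"az":-0.003,"grip":-1},{"dx":-0.04,"dy":-0.65,"dz":0.4,"ax":0,"ay":-0.278,"az":-0.003,"grip":-1},{"dx":-0.04,"dy":-0.65,"dz":0.4,"ax":0,"ay":-0.278,"az":-0.003,"grip":-1},{"dx":-0.04,"dy":-0.65,"dz":0.4,"ax":0,"ay":-0.278,"az":-0.003,"grip":-1}]' >/dev/null; python3 - <<'E'
from h import *
to((-128,-1.5,40,25),(-125,-1.5,12,25))
from rig import manip
import cv2
for n in("scene","top"):
    d=manip.get_image(n);I=d["img"][:,:,::-1];i=I[200:330,300:450] if n=="scene" else I[165:345,300:450]
    cv2.imwrite(f"pics/{n}1.png",cv2.resize(i,None,fx=3.2,fy=3.2,interpolation=cv2.INTER_CUBIC))
a,b=[cv2.imread(f"pics/{n}1.png") for n in("scene","top")]
a=cv2.copyMakeBorder(a,0,0,0,0,0); 
cv2.imwrite("pics/v4.png",cv2.resize(np.vstack([a,b]),None,fx=.6,fy=.6))
E
```

```text
t 1.35 jig mm [-130.9   31.9  123.7] alpha 24.4 F [ 0.5  0.8 -0.8] w -0.000
(-128, -1.5, 40, 25) d [ 0.128 -0.135  0.309] a [ 0.004 -0.007 -0.   ]
(-125, -1.5, 12, 25) d [ 0.163 -0.136  0.416] a [ 0.004 -0.007 -0.   ]
```

View pics/v4.png

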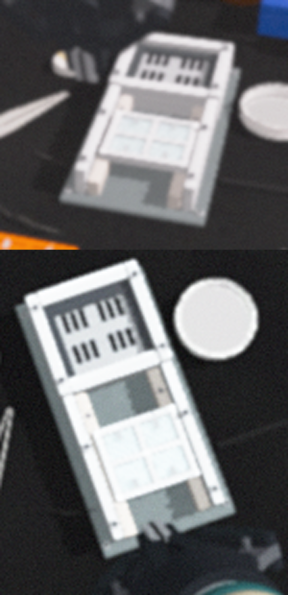

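The picture shows the closed fingertips over the near end of the jig, near (155,530) in the lower panel, and the carrier hasn't moved. Next I'll lower the tips into the channel.

```bash
python3 -m jog '[{"dx":0.128,"dy":-0.135,"dz":0.309,"ax":0.004,"ay":-0.007,"az":0,"grip":-1},{"dx":0.128,"dy":-0.135,"dz":0.309,"ax":0.004,"ay":-0.007,"az":0,"grip":-1},{"dx":0.128,"dy":-0.135,"dz":0.309,"ax":0.004,"ay":-0.007,"az":0,"grip":-1},{"dx":0.163,"dy":-0.136,"dz":0.416,"ax":0.004,"ay":-0.007,"az":0,"grip":-1},{"dx":0.163,"dy":-0.136,"dz":0.416,"ax":0.004,"ay":-0.007,"az":0,"grip":-1}]' >/dev/null; python3 - <<'E'
from h import *
to((-125,-1.5,11,25),(-108,-1.5,11,25),(-98,-1.5,11,25),(-76,-1.5,11,25))
E
```

```text
t 1.87 jig mm [-107.9   11.5   35.6] alpha 21.9 F [-0.5 -0.   0.3] w 0.000
(-125, -1.5, 11, 25) d [ 0.099 -0.052  0.067] a [-0.014 -0.035 -0.006]
(-108, -1.5, 11, 25) d [ 0.036 -0.05   0.092] a [-0.014 -0.035 -0.006]
(-98, -1.5, 11, 25) d [-0.001 -0.05   0.107] a [-0.014 -0.035 -0.006]
(-76, -1.5, 11, 25) d [-0.082 -0.048  0.14 ] a [-0.014 -0.035 -0.006]
```

```bash
python3 -m jog '[{"dx":0,"dy":0,"dz":0,"ax":0,"ay":0,"az":0,"grip":-1},{"dx":0,"dy":0,"dz":0,"ax":0,"ay":0,"az":0,"grip":-1}]' >/dev/null; python3 - <<'E'
from h import *
to((-122,-1.5,30,25),(-122,-1.5,11,25))
E
```

```text
t 2.03 jig mm [-108.2   10.9   37.5] alpha 22.0 F [-0.6  0.1 -0.5] w 0.000
(-122, -1.5, 30, 25) d [ 0.062 -0.05   0.008] a [-0.015 -0.033 -0.006]
(-122, -1.5, 11, 25) d [ 0.091 -0.049  0.078] a [-0.015 -0.033 -0.006]
```

```bash
python3 -m jog '[{"dx":0.062,"dy":-0.05,"dz":0.008,"ax":-0.015,"ay":-0.033,"az":-0.006,"grip":-1},{"dx":0.062,"dy":-0.05,"dz":0.008,"ax":-0.015,"ay":-0.033,"az":-0.006,"grip":-1},{"dx":0.091,"dy":-0.049,"dz":0.078,"ax":-0.015,"ay":-0.033,"az":-0.006,"grip":-1},{"dx":0.091,"dy":-0.049,"dz":0.078,"ax":-0.015,"ay":-0.033,"az":-0.006,"grip":-1},{"dx":0.091,"dy":-0.049,"dz":0.078,"ax":-0.015,"ay":-0.033,"az":-0.006,"grip":-1}]' >/dev/null; python3 - <<'E'
from h import *
print(cur()[0]["qpos"].round(2))
to((-122,-1.5,11,25),(-108,-1.5,11,25),(-98,-1.5,11,25),(-86,-1.5,11,25))
E
```

```text
[-0.25  0.23  2.29  0.6   0.35 -2.7 ]
t 2.45 jig mm [-108.     9.9   35.4] alpha 22.0 F [ 0.1  0.3 -1.1] w -0.000
(-122, -1.5, 11, 25) d [ 0.088 -0.045  0.071] a [-0.017 -0.033 -0.008]
(-108, -1.5, 11, 25) d [ 0.036 -0.044  0.092] a [-0.017 -0.033 -0.008]
(-98, -1.5, 11, 25) d [-0.001 -0.043  0.107] a [-0.017 -0.033 -0.008]
(-86, -1.5, 11, 25) d [-0.046 -0.042  0.124] a [-0.017 -0.033 -0.008]
```

Joint 6 is at its limit of -2.70, so I need the other half-turn of the tool. I'll back off upward and turn +180° about the tool z axis.

```bash
sed -i 's/X=-(np.cos(a)/X=(np.cos(a)/' h.py
python3 -m jog '[{"dx":0.05,"dy":0,"dz":-0.3,"ax":0,"ay":0,"az":0,"grip":-1},{"dx":0.05,"dy":0,"dz":-0.3,"ax":0,"ay":0,"az":0.08,"grip":-1},{"dx":0.05,"dy":0,"dz":-0.3,"ax":0,"ay":0,"az":0.16,"grip":-1},{"dx":0.05,"dy":0,"dz":-0.3,"ax":0,"ay":0,"az":0.24,"grip":-1},{"dx":0.05,"dy":0,"dz":-0.3,"ax":0,"ay":0,"az":0.32,"grip":-1}]' >/dev/null
for i in 1 2 3; do python3 -m jog '[{"dx":0,"dy":0,"dz":0,"ax":0,"ay":0,"az":0.4,"grip":-1},{"dx":0,"dy":0,"dz":0,"ax":0,"ay":0,"az":0.4,"grip":-1},{"dx":0,"dy":0,"dz":0,"ax":0,"ay":0,"az":0.4,"grip":-1},{"dx":0,"dy":0,"dz":0,"ax":0,"ay":0,"az":0.4,"grip":-1},{"dx":0,"dy":0,"dz":0,"ax":0,"ay":0,"az":0.4,"grip":-1}]' >/dev/null; done; python3 - <<'E'
from h import *
print(cur()[0]["qpos"].round(2))
to((-125,-1.5,60,25),(-122,-1.5,11,25))
E
```

```text
[-0.32  0.05  2.26  0.42  0.55 -0.18]
t 4.12 jig mm [-147.8   11.7  100.4] alpha 22.0 F [-1.7  1.  -0.6] w 0.000
(-125, -1.5, 60, 25) d [-0.015  0.051  0.185] a [0.004 0.038 0.476]
(-122, -1.5, 11, 25) d [-0.057  0.005  0.371] a [0.004 0.038 0.476]
```

```bash

python3 -m jog '[{"dx":-0.015,"dy":0.051,"dz":0.185,"ax":0.004,"ay":0.038,"az":0.476,"grip":-1},{"dx":-0.015,"dy":0.051,"dz":0.185,"ax":0.004,"ay":0.038,"az":0.476,"grip":-1},{"dx":-0.015,"dy":0.051,"dz":0.185,"ax":0.004,"ay":0.038,"az":0.476,"grip":-1},{"dx":-0.015,"dy":0.051,"dz":0.185,"ax":0.004,"ay":0.038,"az":0.476,"grip":-1},{"dx":-0.015,"dy":0.051,"dz":0.185,"ax":0.004,"ay":0.038,"az":0.476,"grip":-1}]' >/dev/null
python3 -m jog '[{"dx":0,"dy":0,"dz":0,"ax":0,"ay":0,"az":0.08,"grip":-1},{"dx":0,"dy":0,"dz":0,"ax":0,"ay":0,"az":0.08,"grip":-1}]' >/dev/null
python3 - <<'E'
from h import *
print(cur()[0]["qpos"].round(2))
to((-125,-1.5,40,25),(-122,-1.5,11,25))
E
```

```text
[-0.36  0.16  2.3   0.69  0.44  0.25]
t 4.70 jig mm [-125.    -1.5   59.9] alpha 24.4 F [-1.1 -0.2  0.1] w 0.000
(-125, -1.5, 40, 25) d [-0.033 -0.     0.072] a [0.001 0.007 0.001]
(-122, -1.5, 11, 25) d [-0.07  -0.     0.183] a [0.001 0.007 0.001]
```

```bash

python3 -m jog '[{"dx":-0.033,"dy":0,"dz":0.072,"ax":0,"ay":0.007,"az":0,"grip":-1},{"dx":-0.033,"dy":0,"dz":0.072,"ax":0,"ay":0.007,"az":0,"grip":-1},{"dx":-0.07,"dy":0,"dz":0.183,"ax":0,"ay":0.007,"az":0,"grip":-1},{"dx":-0.07,"dy":0,"dz":0.183,"ax":0,"ay":0.007,"az":0,"grip":-1},{"dx":-0.07,"dy":0,"dz":0.183,"ax":0,"ay":0.007,"az":0,"grip":-1}]' >/dev/null
python3 - <<'E'
from h import *
to((-122,-1.5,10.5,25),(-110,-1.5,10.5,25),(-103,-1.5,10.5,25),(-96,-1.5,10.5,25),(-76,-1.5,10.5,25))
E
```

```text
t 5.12 jig mm [-122.4   -0.7    9.7] alpha 24.9 F [0.3 0.9 0.6] w -0.000
(-122, -1.5, 10.5, 25) d [ 0.003  0.003 -0.002] a [-0.001  0.001  0.003]
(-110, -1.5, 10.5, 25) d [0.046 0.003 0.018] a [-0.001  0.001  0.003]
(-103, -1.5, 10.5, 25) d [0.072 0.003 0.03 ] a [-0.001  0.001  0.003]
(-96, -1.5, 10.5, 25) d [0.097 0.004 0.042] a [-0.001  0.001  0.003]
(-76, -1.5, 10.5, 25) d [0.17  0.004 0.075] a [-0.001  0.001  0.003]
```

```bash

python3 -m jog '[{"dx":0.036,"dy":0,"dz":0.013,"ax":0,"ay":0,"az":0,"grip":-1},{"dx":0.056,"dy":0,"dz":0.022,"ax":0,"ay":0,"az":0,"grip":-1},{"dx":0.072,"dy":0,"dz":0.03,"ax":0,"ay":0,"az":0,"grip":-1},{"dx":0.084,"dy":0,"dz":0.036,"ax":0,"ay":0,"az":0,"grip":-1},{"dx":0.097,"dy":0,"dz":0.042,"ax":0,"ay":0,"az":0,"grip":-1}]' >/dev/null
python3 -c "
from h import *
to((-92,-1.5,10.5,25),(-88,-1.5,10.5,25),(-84,-1.5,10.5,25),(-80,-1.5,10.5,25),(-76,-1.5,10.5,25))"
```

```text
t 5.53 jig mm [-95.   -1.4  11.9] alpha 25.0 F [0.3 0.1 0.5] w -0.000
(-92, -1.5, 10.5, 25) d [0.009 0.    0.01 ] a [ 0.001 -0.001  0.003]
(-88, -1.5, 10.5, 25) d [0.023 0.001 0.017] a [ 0.001 -0.001  0.003]
(-84, -1.5, 10.5, 25) d [0.038 0.001 0.024] a [ 0.001 -0.001  0.003]
(-80, -1.5, 10.5, 25) d [0.052 0.001 0.03 ] a [ 0.001 -0.001  0.003]
(-76, -1.5, 10.5, 25) d [0.067 0.001 0.037] a [ 0.001 -0.001  0.003]
```

```bash

python3 -m jog '[{"dx":0.009,"dy":0,"dz":0.01,"ax":0,"ay":0,"az":0,"grip":-1},{"dx":0.023,"dy":0,"dz":0.017,"ax":0,"ay":0,"az":0,"grip":-1},{"dx":0.038,"dy":0,"dz":0.024,"ax":0,"ay":0,"az":0,"grip":-1},{"dx":0.052,"dy":0,"dz":0.03,"ax":0,"ay":0,"az":0,"grip":-1},{"dx":0.067,"dy":0,"dz":0.037,"ax":0,"ay":0,"az":0,"grip":-1}]' >/dev/null
python3 - <<'E'
from h import *
to((-73,-1.5,10.5,25),(-71,-1.5,10.5,25),(-69,-1.5,10.5,25),(-67,-1.5,10.5,25))
from rig import manip
import cv2
d=manip.get_image("scene");a=d["img"][200:330,310:450,::-1]
d=manip.get_image("top");np.savez("t2.npz",**d);b=d["img"][165:345,300:440,::-1]
cv2.imwrite("pics/v5.png",cv2.resize(np.vstack([b,a]),None,fx=1.9,fy=1.9,interpolation=cv2.INTER_CUBIC))
E
```

```text
t 5.95 jig mm [-76.1  -1.3   9.9] alpha 25.0 F [-0.9 -0.8 -0.8] w -0.000
(-73, -1.5, 10.5, 25) d [0.012 0.001 0.003] a [0.    0.    0.003]
(-71, -1.5, 10.5, 25) d [0.019 0.001 0.007] a [0.    0.    0.003]
(-69, -1.5, 10.5, 25) d [0.027 0.001 0.01 ] a [0.    0.    0.003]
(-67, -1.5, 10.5, 25) d [0.034 0.001 0.013] a [0.    0.    0.003]
```

View pics/v5.png

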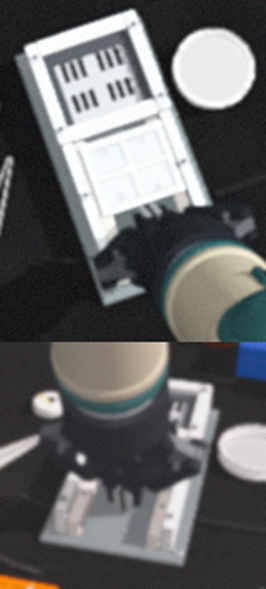

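The carrier, flat and square, is near the step: its lead edge is at about y=140 in the upper panel, just below the sill. The fingers press mid-edge at (150,210). I'll make contact slowly.

```bash

python3 -m jog '[{"dx":0.008,"dy":0,"dz":0.003,"ax":0,"ay":0,"az":0,"grip":-1},{"dx":0.015,"dy":0,"dz":0.006,"ax":0,"ay":0,"az":0,"grip":-1},{"dx":0.022,"dy":0,"dz":0.009,"ax":0,"ay":0,"az":0,"grip":-1},{"dx":0.022,"dy":0,"dz":0.009,"ax":0,"ay":0,"az":0,"grip":-1}]' >/dev/null; python3 -c "
from h import *
where()"
for i in 1 2; do python3 -m jog '[{"dx":0.004,"dy":0,"dz":0.002,"ax":0,"ay":0,"az":0,"grip":-1},{"dx":0.004,"dy":0,"dz":0.002,"ax":0,"ay":0,"az":0,"grip":-1}]' >/dev/null; python3 -c "
from h import *
where()"; done
```

```text
t 6.38 jig mm [-70.1  -1.4  10.4] alpha 25.0 F [-0.   0.2 -0.4] w 0.000
t 6.55 jig mm [-69.4  -1.4  10.3] alpha 25.0 F [-0.6 -0.2  0.3] w -0.000
t 6.72 jig mm [-68.8  -1.4  10. ] alpha 25.0 F [-3.3 -1.6  0.1] w -0.000
```

```bash

python3 -m jog '[{"dx":0.003,"dy":0,"dz":0.001,"ax":0,"ay":0,"az":0,"grip":-1},{"dx":0.003,"dy":0,"dz":0.001,"ax":0,"ay":0,"az":0,"grip":-1},{"dx":0.003,"dy":0,"dz":0.001,"ax":0,"ay":0,"az":0,"grip":-1}]' >/dev/null; python3 - <<'E'
from h import *
print(cur()[0]["qpos"].round(2))
to((-68.5,-1.4,10.2,25))
s,p,r=cur()
# arc targets; contact s from tip on front face, alpha ramps
def tcp(th,al,sd,t=None,push=1.0):
    t_,a=np.radians(th),np.radians(al)
    A=np.array([-8*np.sin(t_),18]);B=A+60*np.array([-np.cos(t_),np.sin(t_)])
    n=np.array([np.cos(a),np.sin(a)]);f=np.array([np.sin(a),-np.cos(a)])
    return B-(11-push)*n+sd*f
for th,al in [(0,25),(4,26),(8,27),(12,28),(16,30),(20,32),(25,34),(30,36),(35,38),(40,40),(45,42),(50,42),(60,42),(70,42)]:
    q=tcp(th,al,3.5 if th<45 else 4); rel(p,r,round(q[0],1),-1.4,round(q[1],1),al)
E
```

```text
[-0.26  0.33  2.27  0.96  0.3   0.05]
t 6.97 jig mm [-68.6  -1.2   9.8] alpha 24.9 F [-6.8 -2.1 -0.7] w 0.000
(-68.5, -1.4, 10.2, 25) d [ 0.001  0.001 -0.001] a [0.001 0.001 0.003]
(np.float64(-67.6), -1.4, np.float64(10.6), 25) d [ 0.005  0.001 -0.001] a [0.001 0.001 0.003]
(np.float64(-67.9), -1.4, np.float64(14.7), 26) d [ 0.011  0.001 -0.017] a [0.001 0.012 0.003]
(np.float64(-67.9), -1.4, np.float64(18.7), 27) d [ 0.017  0.001 -0.031] a [0.001 0.023 0.003]
(np.float64(-67.5), -1.4, np.float64(22.7), 28) d [ 0.026  0.001 -0.045] a [0.001 0.034 0.003]
(np.float64(-66.8), -1.4, np.float64(26.5), 30) d [ 0.034  0.001 -0.057] a [0.001 0.057 0.003]
(np.float64(-65.7), -1.4, np.float64(30.3), 32) d [ 0.045  0.001 -0.069] a [0.001 0.079 0.003]
(np.float64(-64.1), -1.4, np.float64(34.9), 34) d [ 0.058  0.001 -0.083] a [0.001 0.101 0.003]
(np.float64(-62.0), -1.4, np.float64(39.3), 36) d [ 0.073  0.001 -0.096] a [0.    0.123 0.003]
(np.float64(-59.5), -1.4, np.float64(43.5), 38) d [ 0.09   0.001 -0.107] a [0.    0.145 0.003]
(np.float64(-56.5), -1.4, np.float64(47.5), 40) d [ 0.107  0.001 -0.116] a [0.    0.168 0.003]
(np.float64(-52.8), -1.4, np.float64(50.8), 42) d [ 0.126  0.001 -0.122] a [0.    0.19  0.003]
(np.float64(-49.5), -1.4, np.float64(54.3), 42) d [ 0.144  0.001 -0.129] a [0.    0.19  0.003]
(np.float64(-41.7), -1.4, np.float64(60.3), 42) d [ 0.182  0.002 -0.138] a [0.    0.19  0.003]
(np.float64(-32.8), -1.4, np.float64(64.7), 42) d [ 0.222  0.002 -0.139] a [0.    0.19  0.003]
```

```bash

python3 -m jog '[{"dx":0.003,"dy":0,"dz":-0.008,"ax":0,"ay":0.005,"az":0,"grip":-1},{"dx":0.006,"dy":0,"dz":-0.016,"ax":0,"ay":0.011,"az":0,"grip":-1},{"dx":0.009,"dy":0,"dz":-0.023,"ax":0,"ay":0.016,"az":0,"grip":-1},{"dx":0.012,"dy":0,"dz":-0.030,"ax":0,"ay":0.022,"az":0,"grip":-1}]' >/dev/null; python3 - <<'E'
from h import *
where()
from rig import manip
import cv2
d=manip.get_image("scene");a=d["img"][200:330,310:450,::-1]
d=manip.get_image("top");b=d["img"][165:295,300:440,::-1]
cv2.imwrite("pics/v6.png",cv2.resize(np.hstack([b,a]),None,fx=2.8,fy=2.8,interpolation=cv2.INTER_CUBIC))
E
```

```text
t 7.30 jig mm [-68.7  -1.2  18. ] alpha 26.9 F [-3.  -0.6 -0.6] w -0.000
```

View pics/v6.png

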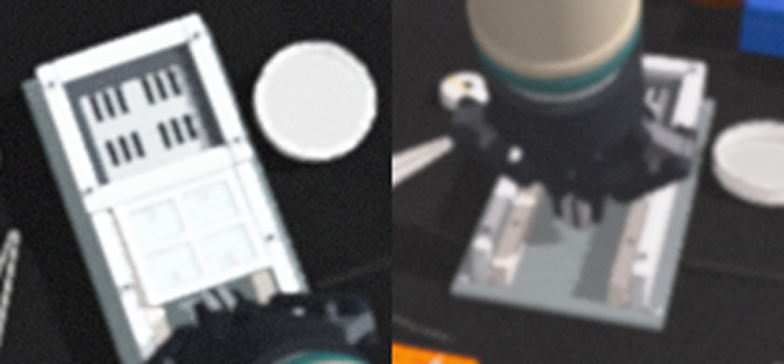

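The carrier is against the sill; its trailing edge runs from (152,303) to (270,262) in the left panel. I'll compare that with predictions for flat and tipped.

```bash
cat >> h.py <<'E'
def corners(th,y0=-2.0,ex=0):
    t=np.radians(th);A=np.array([-8*np.sin(t)+ex,18]);u=np.array([-np.cos(t),np.sin(t)]);n=np.array([np.sin(t),np.cos(t)])
    out=[]
    for d in(0,60):
        for y in(35,-35):
            for h in (8,0):
                q=A+d*u+h*n; out.append((q[0]/1e3,(y+y0)/1e3,q[1]/1e3))
    return out
E
python3 - <<'E'
from h import *
d=np.load("top.npz")
for th in(0,8,16,30): print(th,((proj(d,tw(PJ,corners(th)))-[300,165]+.3)*2.8).round(0)[[0,2,4,6,5,7]].tolist())
d=np.load("scene.npz")
E
```

```text
0 [[114.0, 206.0], [233.0, 167.0], [150.0, 308.0], [270.0, 267.0], [149.0, 310.0], [268.0, 270.0]]
8 [[114.0, 206.0], [233.0, 167.0], [150.0, 305.0], [272.0, 264.0], [150.0, 309.0], [271.0, 268.0]]
16 [[114.0, 206.0], [233.0, 167.0], [150.0, 300.0], [273.0, 258.0], [151.0, 306.0], [272.0, 265.0]]
30 [[114.0, 207.0], [233.0, 167.0], [148.0, 286.0], [272.0, 244.0], [150.0, 295.0], [273.0, 254.0]]
```

The reading matches the 8° tipped prediction, so I'll continue along the arc.

```bash
cat >> h.py <<'E'
def tcp(th,al,sd=4.3,push=.3):
    t_,a=np.radians(th),np.radians(al)
    B=np.array([-8*np.sin(t_),18])+60*np.array([-np.cos(t_),np.sin(t_)])
    return B-(11-push)*np.array([np.cos(a),np.sin(a)])+sd*np.array([np.sin(a),-np.cos(a)])
def arc(*L,**k):
    s,p,r=cur(); where(); print(s["qpos"].round(2))
    for th,al in L:
        q=tcp(th,al,**k).round(1); print(th,end=" "); rel(p,r,q[0],-1.3,q[1],al)
E
python3 -c "
from h import *
arc((8,27),(11,28),(14,29),(17,30),(20,32),(25,34))"
```

```text
t 7.40 jig mm [-68.7  -1.2  18.2] alpha 26.9 F [-4.  -1.3 -0.7] w 0.000
[-0.28  0.31  2.29  1.08  0.31 -0.08]
8 (np.float64(-68.1), -1.3, np.float64(17.7), 27) d [0.001 0.    0.003] a [0.    0.001 0.002]
11 (np.float64(-67.9), -1.3, np.float64(20.6), 28) d [ 0.007  0.    -0.007] a [0.    0.012 0.002]
14 (np.float64(-67.4), -1.3, np.float64(23.6), 29) d [ 0.015  0.    -0.017] a [0.    0.023 0.002]
17 (np.float64(-66.8), -1.3, np.float64(26.5), 30) d [ 0.022  0.001 -0.026] a [0.    0.034 0.002]
20 (np.float64(-65.9), -1.3, np.float64(29.2), 32) d [ 0.03   0.001 -0.034] a [0.    0.056 0.002]
25 (np.float64(-64.2), -1.3, np.float64(33.8), 34) d [ 0.044  0.001 -0.048] a [0.    0.079 0.002]
```

```bash

python3 -m jog '[{"dx":0.007,"dy":0,"dz":-0.009,"ax":0,"ay":0.012,"az":0,"grip":-1},{"dx":0.015,"dy":0,"dz":-0.019,"ax":0,"ay":0.023,"az":0,"grip":-1},{"dx":0.022,"dy":0,"dz":-0.028,"ax":0,"ay":0.034,"az":0,"grip":-1},{"dx":0.03,"dy":0,"dz":-0.036,"ax":0,"ay":0.056,"az":0,"grip":-1}]' >/dev/null;python3 -c "
from h import *
arc((20,32),(24,34),(28,36),(32,38),(36,40),(40,42))"
```

```text
t 7.73 jig mm [-65.   -1.4  30.2] alpha 32.1 F [-0.5  0.5 -0.9] w -0.000
[-0.33  0.3   2.34  1.45  0.34 -0.48]
20 (np.float64(-65.9), -1.3, np.float64(29.2), 32) d [-0.005 -0.     0.001] a [ 0.001 -0.001  0.004]
24 (np.float64(-64.5), -1.3, np.float64(32.9), 34) d [ 0.008 -0.    -0.008] a [0.    0.021 0.004]
28 (np.float64(-62.9), -1.3, np.float64(36.4), 36) d [ 0.02  -0.    -0.017] a [0.    0.043 0.004]
32 (np.float64(-60.9), -1.3, np.float64(39.8), 38) d [ 0.034 -0.    -0.024] a [0.    0.066 0.004]
36 (np.float64(-58.7), -1.3, np.float64(43.1), 40) d [ 0.049  0.    -0.03 ] a [0.    0.088 0.004]
40 (np.float64(-56.2), -1.3, np.float64(46.2), 42) d [ 0.064  0.    -0.036] a [0.    0.11  0.004]
```

```bash
python3 - <<'E'
from h import *
from rig import manip
import cv2
d=manip.get_image("scene");a=d["img"][200:330,310:450,::-1]
d=manip.get_image("top");b=d["img"][165:295,300:440,::-1]
cv2.imwrite("pics/v7.png",cv2.resize(np.hstack([b,a]),None,fx=2.8,fy=2.8,interpolation=cv2.INTER_CUBIC))
d=np.load("top.npz")
for th in(20,24): print(th,((proj(d,tw(PJ,corners(th)))-[300,165]+.3)*2.8).round(0)[[0,2,4,6,5,7]].tolist())
E
```

```text
20 [[114.0, 206.0], [233.0, 167.0], [150.0, 296.0], [273.0, 255.0], [151.0, 303.0], [273.0, 262.0]]
24 [[114.0, 207.0], [233.0, 167.0], [149.0, 293.0], [273.0, 251.0], [151.0, 300.0], [273.0, 259.0]]
```

View pics/v7.png

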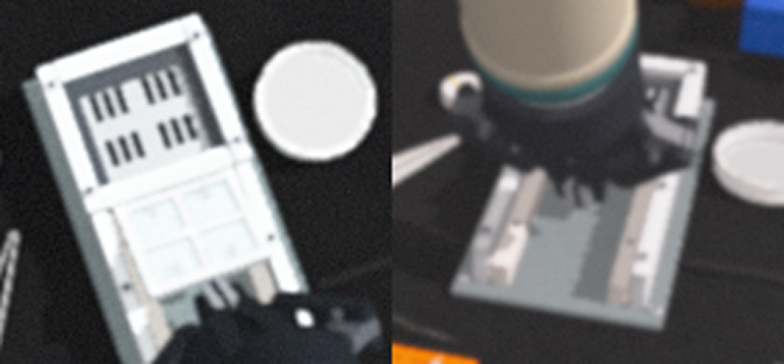

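The trailing edge is now at about (157,296), which matches the 20° prediction, and the rail shows under the left side. It is tipping, so I'll continue.

```bash

python3 -m jog '[{"dx":0.010,"dy":0,"dz":-0.008,"ax":0,"ay":0.021,"az":0,"grip":-1},{"dx":0.022,"dy":0,"dz":-0.017,"ax":0,"ay":0.043,"az":0,"grip":-1},{"dx":0.036,"dy":0,"dz":-0.024,"ax":0,"ay":0.066,"az":0,"grip":-1},{"dx":0.051,"dy":0,"dz":-0.03,"ax":0,"ay":0.088,"az":0,"grip":-1}]' >/dev/null;python3 -c "
from h import *
arc((36,40),(40,42),(44,44),(48,45),(52,45),(56,45),(60,45))"
```

```text
t 8.17 jig mm [-57.6  -1.4  43.5] alpha 40.1 F [-0.   0.2 -1.1] w 0.000
[-0.4   0.32  2.43  1.87  0.48 -0.97]
36 (np.float64(-58.7), -1.3, np.float64(43.1), 40) d [-0.005 -0.001 -0.002] a [-0.    -0.001  0.003]
40 (np.float64(-56.2), -1.3, np.float64(46.2), 42) d [ 0.011 -0.    -0.005] a [-0.     0.022  0.003]
44 (np.float64(-53.4), -1.3, np.float64(49.2), 44) d [ 0.027 -0.    -0.007] a [-0.     0.044  0.003]
48 (np.float64(-50.6), -1.3, np.float64(52.0), 45) d [ 0.043 -0.    -0.008] a [-0.     0.055  0.003]
52 (np.float64(-47.8), -1.3, np.float64(54.7), 45) d [ 0.059 -0.    -0.009] a [-0.     0.055  0.003]
56 (np.float64(-44.7), -1.3, np.float64(57.1), 45) d [ 0.074 -0.    -0.008] a [-0.     0.055  0.003]
60 (np.float64(-41.5), -1.3, np.float64(59.4), 45) d [ 0.09  -0.    -0.007] a [-0.     0.055  0.003]
```

```bash

python3 -m jog '[{"dx":0.012,"dy":0,"dz":-0.003,"ax":0,"ay":0.022,"az":0,"grip":-1},{"dx":0.028,"dy":0,"dz":-0.003,"ax":0,"ay":0.044,"az":0,"grip":-1},{"dx":0.044,"dy":0,"dz":-0.002,"ax":0,"ay":0.055,"az":0,"grip":-1},{"dx":0.06,"dy":0,"dz":-0.001,"ax":0,"ay":0.055,"az":0,"grip":-1}]' >/dev/null;python3 - <<'E'
from h import *
arc((48,45),(52,45),(56,45),(60,45),(65,45),(70,45),(75,45),(80,45),(85,45),(90,45),sd=6)
from rig import manip
import cv2
d=manip.get_image("scene");a=d["img"][200:330,310:450,::-1]
d=manip.get_image("top");b=d["img"][165:295,300:440,::-1]
cv2.imwrite("pics/v8.png",cv2.resize(np.hstack([b,a]),None,fx=2.8,fy=2.8,interpolation=cv2.INTER_CUBIC))
d=np.load("top.npz")
for th in(52,): print(th,((proj(d,tw(PJ,corners(th)))-[300,165]+.3)*2.8).round(0)[[0,2,4,6,5,7]].tolist())
E
```

```text
t 8.50 jig mm [-47.3  -0.8  51.9] alpha 44.8 F [-0.4  0.8 -1. ] w 0.000
[-0.43  0.35  2.46  2.02  0.59 -1.14]
48 (np.float64(-49.4), -1.3, np.float64(50.8), 45) d [-0.009  0.002 -0.003] a [-0.002  0.002  0.001]
52 (np.float64(-46.6), -1.3, np.float64(53.5), 45) d [ 0.006  0.002 -0.002] a [-0.002  0.002  0.001]
56 (np.float64(-43.5), -1.3, np.float64(55.9), 45) d [ 0.022  0.002 -0.001] a [-0.002  0.002  0.001]
60 (np.float64(-40.3), -1.3, np.float64(58.2), 45) d [0.038 0.002 0.002] a [-0.002  0.002  0.001]
65 (np.float64(-35.9), -1.3, np.float64(60.6), 45) d [0.057 0.002 0.008] a [-0.002  0.002  0.001]
70 (np.float64(-31.4), -1.3, np.float64(62.6), 45) d [0.075 0.002 0.015] a [-0.002  0.002  0.001]
75 (np.float64(-26.6), -1.3, np.float64(64.1), 45) d [0.093 0.002 0.024] a [-0.002  0.002  0.001]
80 (np.float64(-21.6), -1.3, np.float64(65.3), 45) d [0.111 0.002 0.035] a [-0.002  0.002  0.001]
85 (np.float64(-16.5), -1.3, np.float64(66.0), 45) d [0.127 0.002 0.047] a [-0.002  0.002  0.001]
90 (np.float64(-11.3), -1.3, np.float64(66.2), 45) d [0.142 0.002 0.061] a [-0.002  0.002  0.001]
52 [[114.0, 207.0], [232.0, 168.0], [140.0, 255.0], [266.0, 212.0], [144.0, 267.0], [269.0, 225.0]]
```

View pics/v8.png

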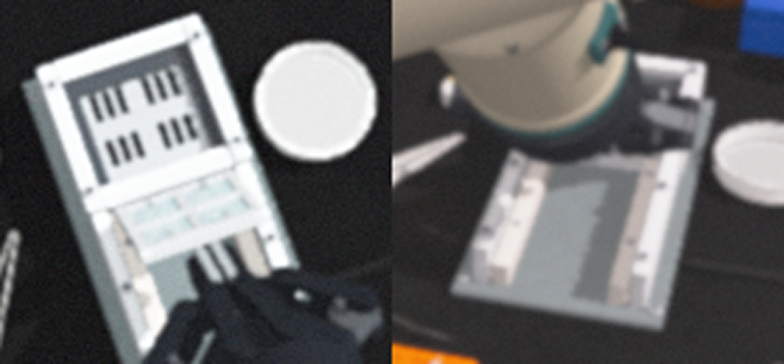

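The carrier has tipped to about 50°, with its raised edge at (147,262) to (270,222) in the left panel and its far edge still at the step. Carrying on to near upright.

```bash

python3 -m jog '[{"dx":0.01,"dy":0,"dz":-0.001,"ax":0,"ay":0,"az":0,"grip":-1},{"dx":0.024,"dy":0,"dz":0,"ax":0,"ay":0,"az":0,"grip":-1},{"dx":0.038,"dy":0,"dz":0.003,"ax":0,"ay":0,"az":0,"grip":-1},{"dx":0.057,"dy":0,"dz":0.009,"ax":0,"ay":0,"az":0,"grip":-1},{"dx":0.075,"dy":0,"dz":0.016,"ax":0,"ay":0,"az":0,"grip":-1}]' >/dev/null;python3 -c "
from h import *
arc((70,45),(75,45),(80,45),(85,45),(90,45),sd=6)"

```

```text
t 9.02 jig mm [-30.3  -1.1  63.8] alpha 44.9 F [-0.6  0.5  0.3] w 0.000
[-0.39  0.33  2.42  1.98  0.55 -1.05]
70 (np.float64(-31.4), -1.3, np.float64(62.6), 45) d [-0.006  0.001  0.   ] a [-0.     0.001  0.003]
75 (np.float64(-26.6), -1.3, np.float64(64.1), 45) d [0.011 0.001 0.01 ] a [-0.     0.001  0.003]
80 (np.float64(-21.6), -1.3, np.float64(65.3), 45) d [0.029 0.001 0.02 ] a [-0.     0.001  0.003]
85 (np.float64(-16.5), -1.3, np.float64(66.0), 45) d [0.045 0.001 0.033] a [-0.     0.001  0.003]
90 (np.float64(-11.3), -1.3, np.float64(66.2), 45) d [0.061 0.001 0.047] a [-0.     0.001  0.003]
```

```bash

python3 -m jog '[{"dx":0.012,"dy":0,"dz":0.01,"ax":0,"ay":0,"az":0,"grip":-1},{"dx":0.024,"dy":0,"dz":0.021,"ax":0,"ay":0,"az":0,"grip":-1},{"dx":0.036,"dy":0,"dz":0.033,"ax":0,"ay":0,"az":0,"grip":-1},{"dx":0.047,"dy":0,"dz":0.044,"ax":0,"ay":0,"az":0,"grip":-1},{"dx":0.058,"dy":0,"dz":0.055,"ax":0,"ay":0,"az":0,"grip":-1}]' >/dev/null;python3 - <<'E'
from h import *
where()
from rig import manip
import cv2
d=manip.get_image("scene");a=d["img"][200:330,310:450,::-1]
d=manip.get_image("top");b=d["img"][165:295,300:440,::-1]
cv2.imwrite("pics/v9.png",cv2.resize(np.hstack([b,a]),None,fx=2.8,fy=2.8,interpolation=cv2.INTER_CUBIC))
E
```

```text
t 9.43 jig mm [-10.7  -0.9  63.5] alpha 44.9 F [-0.2  0.2 -0.5] w 0.000
```

```bash

python3 -m jog '[{"dx":0.012,"dy":0,"dz":0.012,"ax":0,"ay":0,"az":0,"grip":-1},{"dx":0.024,"dy":0,"dz":0.024,"ax":0,"ay":0,"az":0,"grip":-1},{"dx":0.036,"dy":0,"dz":0.036,"ax":0,"ay":0,"az":0,"grip":-1},{"dx":0.048,"dy":0,"dz":0.048,"ax":0,"ay":0,"az":0,"grip":-1},{"dx":0.06,"dy":0,"dz":0.06,"ax":0,"ay":0,"az":0,"grip":-1}]' >/dev/null
python3 -m jog '[{"dx":0.01,"dy":0,"dz":0.01,"ax":0,"ay":0,"az":0,"grip":-1},{"dx":0.02,"dy":0,"dz":0.02,"ax":0,"ay":0,"az":0,"grip":-1},{"dx":0.02,"dy":0,"dz":0.02,"ax":0,"ay":0,"az":0,"grip":-1},{"dx":0.02,"dy":0,"dz":0.02,"ax":0,"ay":0,"az":0,"grip":-1}]' >/dev/null;python3 - <<'E'
from h import *
where()
E
```

```text
t 10.28 jig mm [17.4 -0.8 63.6] alpha 44.9 F [ 0.4 -0.7 -0.2] w -0.000
```

```bash

python3 -m jog '[{"dx":-0.12,"dy":0,"dz":-0.2,"ax":0,"ay":-0.08,"az":0,"grip":-1},{"dx":-0.2,"dy":0,"dz":-0.3,"ax":0,"ay":-0.16,"az":0,"grip":-1},{"dx":-0.2,"dy":0,"dz":-0.3,"ax":0,"ay":-0.24,"az":0,"grip":-1},{"dx":-0.2,"dy":0,"dz":-0.3,"ax":0,"ay":-0.32,"az":0,"grip":-1},{"dx":-0.2,"dy":0,"dz":-0.3,"ax":0,"ay":-0.38,"az":0,"grip":-1}]' >/dev/null;python3 - <<'E'
from h import *
from rig import manip
import cv2
d=manip.get_image("scene");a=d["img"][200:330,310:450,::-1]
d=manip.get_image("top");b=d["img"][165:295,300:440,::-1]
cv2.imwrite("pics/v10.png",cv2.resize(np.hstack([b,a]),None,fx=2.8,fy=2.8,interpolation=cv2.INTER_CUBIC))
to((-40,-1,60,10),(-30,-1,32,10))
E
```

```text
t 10.80 jig mm [-45.2  10.9  79.1] alpha 33.3 F [ 1.1 -0.3  0.2] w -0.000
(-40, -1, 60, 10) d [-0.025  0.051  0.073] a [-0.032 -0.259  0.014]
(-30, -1, 32, 10) d [-0.053  0.057  0.188] a [-0.032 -0.259  0.014]
```

View pics/v10.png

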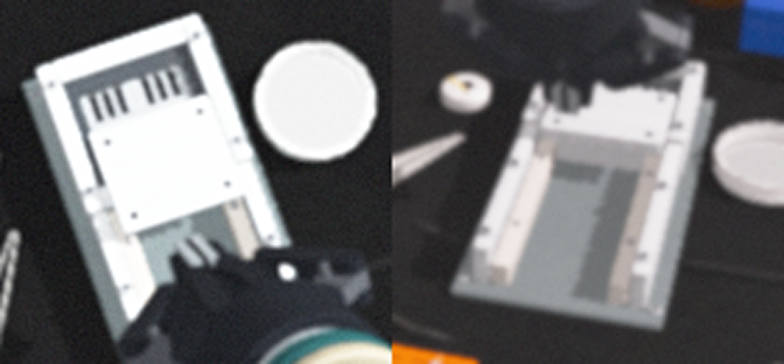

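It has flipped: plain back up, overhanging the sill toward the loading end, with corners at (87,133), (207,93), (245,192), (128,232). I'll measure it and plan the push.

```bash
python3 - <<'E'
from h import *
d=np.load("top.npz")
px=np.array([(87,133),(207,93),(245,192),(128,232)])/2.8+[300,165]-.3
c,r=fit(d,[(.03,.035,.033),(.03,-.035,.033),(-.03,-.035,.038),(-.03,.035,.038)],px,[.6,.05,.35])
print(R.from_euler('z',-PJ[2]).apply([c[0]-PJ[0],c[1]-PJ[1],0])*1e3,np.degrees(c[2]-PJ[2]),r.round(1).tolist())
to((-45,-1,60,10),(-35,-1,33,10))
E
```

```text
[12.37620276 -1.68035395  0.        ] 0.5272219944151434 [[0.4, 0.2], [-0.0, 0.1], [0.3, -0.4], [-0.9, 0.1]]
t 10.80 jig mm [-45.2  10.9  79.1] alpha 33.3 F [ 1.1 -0.3  0.2] w -0.000
(-45, -1, 60, 10) d [-0.042  0.05   0.062] a [-0.032 -0.259  0.014]
(-35, -1, 33, 10) d [-0.067  0.056  0.174] a [-0.032 -0.259  0.014]
```

```bash

python3 -m jog '[{"dx":-0.09,"dy":0.05,"dz":0.0,"ax":-0.032,"ay":-0.08,"az":0.014,"grip":-1},{"dx":-0.09,"dy":0.05,"dz":0.0,"ax":-0.032,"ay":-0.16,"az":0.014,"grip":-1},{"dx":-0.09,"dy":0.05,"dz":0.0,"ax":-0.032,"ay":-0.24,"az":0.014,"grip":-1},{"dx":-0.09,"dy":0.05,"dz":0.0,"ax":-0.032,"ay":-0.31,"az":0.014,"grip":-1},{"dx":-0.09,"dy":0.05,"dz":0.0,"ax":-0.032,"ay":-0.37,"az":0.014,"grip":-1}]' >/dev/null
python3 -m jog '[{"dx":0,"dy":0,"dz":0,"ax":0,"ay":0,"az":0,"grip":-1},{"dx":0,"dy":0,"dz":0,"ax":0,"ay":0,"az":0,"grip":-1}]' >/dev/null
python3 - <<'E'
from h import *
to((-50,-1.5,60,0),(-45,-1.5,31.5,0))
E
```

```text
t 11.38 jig mm [-61.1   2.7  64.3] alpha 13.7 F [-0.8  0.8  0. ] w -0.000
(-50, -1.5, 60, 0) d [0.039 0.018 0.027] a [-0.022 -0.152  0.009]
(-45, -1.5, 31.5, 0) d [0.031 0.022 0.142] a [-0.022 -0.152  0.009]
```

```bash

python3 -m jog '[{"dx":0.039,"dy":0.018,"dz":0.027,"ax":-0.022,"ay":-0.08,"az":0.009,"grip":-1},{"dx":0.039,"dy":0.018,"dz":0.027,"ax":-0.022,"ay":-0.152,"az":0.009,"grip":-1},{"dx":0.039,"dy":0.018,"dz":0.027,"ax":-0.022,"ay":-0.152,"az":0.009,"grip":-1},{"dx":0.031,"dy":0.022,"dz":0.142,"ax":-0.022,"ay":-0.152,"az":0.009,"grip":-1},{"dx":0.031,"dy":0.022,"dz":0.142,"ax":-0.022,"ay":-0.152,"az":0.009,"grip":-1}]' >/dev/null
python3 -m jog '[{"dx":0,"dy":0,"dz":0,"ax":0,"ay":0,"az":0,"grip":-1}]' >/dev/null
python3 - <<'E'
from h import *
to((-45,-1.5,32,0),(-32,-1.5,32,0))
E
```

```text
t 11.88 jig mm [-50.1  -0.8  29.9] alpha -0.4 F [0.2 0.2 0. ] w 0.000
(-45, -1.5, 32, 0) d [ 0.02   0.003 -0.009] a [-0.002  0.005 -0.002]
(-32, -1.5, 32, 0) d [ 0.072  0.003 -0.009] a [-0.002  0.005 -0.002]
```

```bash

python3 -m jog '[{"dx":0.02,"dy":0.003,"dz":-0.009,"ax":-0.002,"ay":0.005,"az":0,"grip":-1},{"dx":0.05,"dy":0.003,"dz":-0.009,"ax":-0.002,"ay":0.005,"az":0,"grip":-1},{"dx":0.07,"dy":0.003,"dz":-0.009,"ax":-0.002,"ay":0.005,"az":0,"grip":-1},{"dx":0.085,"dy":0.003,"dz":-0.009,"ax":-0.002,"ay":0.005,"az":0,"grip":-1},{"dx":0.1,"dy":0.003,"dz":-0.009,"ax":-0.002,"ay":0.005,"az":0,"grip":-1}]' >/dev/null
python3 -c "
from h import *
where()"
python3 -m jog '[{"dx":0.015,"dy":0,"dz":0,"ax":0,"ay":0,"az":0,"grip":-1},{"dx":0.03,"dy":0,"dz":0,"ax":0,"ay":0,"az":0,"grip":-1},{"dx":0.045,"dy":0,"dz":0,"ax":0,"ay":0,"az":0,"grip":-1},{"dx":0.06,"dy":0,"dz":0,"ax":0,"ay":0,"az":0,"grip":-1},{"dx":0.06,"dy":0,"dz":0,"ax":0,"ay":0,"az":0,"grip":-1}]' >/dev/null
python3 -c "
from h import *
to((-3,-1.5,31.5,0),(0,-1.5,31.5,0),(3,-1.5,31.5,0))"
```

```text
t 12.30 jig mm [-21.4  -3.8  34.7] alpha 0.3 F [-2.7 -0.3  2.8] w -0.000
t 12.72 jig mm [-6.5 -3.8 35. ] alpha 0.2 F [-3.4  0.6  7. ] w 0.000
(-3, -1.5, 31.5, 0) d [ 0.014 -0.009  0.014] a [ 0.004 -0.003 -0.001]
(0, -1.5, 31.5, 0) d [ 0.026 -0.009  0.014] a [ 0.004 -0.003 -0.001]
(3, -1.5, 31.5, 0) d [ 0.038 -0.009  0.014] a [ 0.004 -0.003 -0.001]
```

```bash
cat >> h.py <<'E'
def prof(n="top",xs=range(-30,80,2),ys=(25,10,-10,-25),z=35):
    from rig import manip
    import cv2
    d=manip.get_image(n); g=cv2.cvtColor(d["img"],cv2.COLOR_RGB2GRAY).astype(np.float32)
    print("x",list(xs))
    for y in ys:
        p=proj(d,tw(PJ,[(x/1e3,y/1e3,z/1e3) for x in xs])).astype(np.float32)
        print(y,cv2.remap(g,p[:,:1],p[:,1:],cv2.INTER_LINEAR).ravel().astype(int).tolist())
E
python3 -c "
from h import *
where();prof()"
```

```text
t 12.72 jig mm [-6.5 -3.8 35. ] alpha 0.2 F [-3.4  0.6  7. ] w 0.000
x [-30, -28, -26, -24, -22, -20, -18, -16, -14, -12, -10, -8, -6, -4, -2, 0, 2, 4, 6, 8, 10, 12, 14, 16, 18, 20, 22, 24, 26, 28, 30, 32, 34, 36, 38, 40, 42, 44, 46, 48, 50, 52, 54, 56, 58, 60, 62, 64, 66, 68, 70, 72, 74, 76, 78]
25 [206, 209, 194, 175, 184, 200, 210, 219, 218, 218, 212, 204, 196, 191, 203, 230, 237, 237, 237, 236, 236, 237, 236, 234, 235, 235, 234, 233, 230, 230, 229, 229, 226, 223, 220, 219, 216, 212, 207, 201, 199, 192, 191, 179, 174, 166, 160, 155, 150, 149, 142, 137, 152, 197, 235]
10 [217, 195, 175, 172, 170, 173, 173, 170, 172, 169, 141, 96, 59, 36, 27, 22, 23, 21, 20, 23, 28, 32, 53, 79, 110, 146, 179, 202, 222, 229, 231, 233, 235, 236, 236, 236, 236, 236, 236, 237, 236, 236, 236, 234, 235, 233, 232, 232, 229, 228, 227, 225, 222, 219, 215]
-10 [118, 120, 120, 122, 121, 96, 51, 26, 26, 24, 26, 25, 34, 40, 40, 42, 57, 77, 99, 120, 129, 123, 116, 106, 105, 103, 101, 101, 100, 100, 101, 101, 102, 102, 101, 101, 101, 100, 100, 100, 100, 100, 99, 100, 101, 100, 101, 102, 110, 120, 129, 151, 179, 197, 219]
-25 [199, 198, 203, 180, 113, 46, 18, 23, 32, 39, 42, 40, 64, 91, 118, 130, 119, 108, 101, 104, 103, 102, 103, 104, 103, 105, 103, 99, 104, 104, 104, 106, 104, 105, 103, 103, 103, 104, 103, 100, 103, 102, 104, 107, 102, 104, 105, 108, 112, 114, 116, 118, 118, 120, 122]
```

```bash

python3 -m jog '[{"dx":-0.004,"dy":0,"dz":-0.05,"ax":0,"ay":0,"az":0,"grip":-1},{"dx":-0.1,"dy":0,"dz":-0.2,"ax":0,"ay":0,"az":0,"grip":-1},{"dx":-0.4,"dy":0,"dz":-0.2,"ax":0,"ay":0,"az":0,"grip":-1},{"dx":-0.4,"dy":0,"dz":-0.2,"ax":0,"ay":0,"az":0,"grip":-1},{"dx":-0.4,"dy":0,"dz":-0.2,"ax":0,"ay":0,"az":0,"grip":-1}]' >/dev/null
python3 - <<'E'
from h import *
where();prof()
from rig import manip
import cv2
d=manip.get_image("top");np.savez("t3.npz",**d)
E
```

```text
t 13.18 jig mm [-114.7   -0.7   83.1] alpha -0.2 F [-1.3  0.3 -0.7] w -0.000
x [-30, -28, -26, -24, -22, -20, -18, -16, -14, -12, -10, -8, -6, -4, -2, 0, 2, 4, 6, 8, 10, 12, 14, 16, 18, 20, 22, 24, 26, 28, 30, 32, 34, 36, 38, 40, 42, 44, 46, 48, 50, 52, 54, 56, 58, 60, 62, 64, 66, 68, 70, 72, 74, 76, 78]
25 [172, 175, 173, 175, 173, 169, 169, 170, 173, 172, 174, 168, 150, 137, 194, 243, 232, 237, 251, 249, 214, 185, 237, 252, 251, 252, 252, 252, 252, 252, 252, 252, 252, 252, 252, 251, 251, 251, 252, 252, 252, 249, 242, 243, 252, 253, 230, 150, 105, 108, 105, 119, 187, 245, 253]
10 [135, 154, 166, 172, 173, 175, 173, 173, 173, 172, 173, 168, 149, 137, 186, 242, 237, 232, 249, 252, 252, 252, 251, 251, 251, 251, 252, 252, 252, 252, 253, 252, 252, 252, 252, 251, 251, 251, 252, 252, 252, 252, 252, 252, 252, 253, 245, 179, 114, 107, 105, 115, 179, 243, 252]
-10 [68, 68, 66, 63, 64, 63, 61, 62, 62, 59, 60, 58, 61, 56, 54, 52, 66, 99, 170, 229, 252, 254, 252, 252, 252, 252, 252, 253, 253, 253, 253, 253, 253, 252, 252, 252, 252, 252, 252, 252, 252, 252, 252, 252, 253, 253, 251, 211, 130, 104, 102, 112, 172, 240, 252]
-25 [200, 187, 168, 160, 146, 135, 121, 103, 85, 74, 70, 69, 73, 72, 73, 73, 69, 69, 67, 63, 63, 61, 62, 59, 57, 55, 60, 105, 199, 252, 254, 253, 253, 252, 253, 252, 252, 252, 252, 253, 253, 252, 239, 188, 218, 251, 254, 230, 149, 106, 102, 109, 169, 239, 252]
```

```bash

python3 -m jog '[{"dx":0,"dy":0,"dz":0,"ax":0,"ay":0,"az":0,"grip":-1},{"dx":0,"dy":0,"dz":0,"ax":0,"ay":0,"az":0,"grip":-1}]' >/dev/null
python3 - <<'E'
from h import *
import cv2
d=np.load("t3.npz")
b=d["img"][165:295,300:440,::-1]
cv2.imwrite("pics/v11.png",cv2.resize(b,None,fx=4,fy=4,interpolation=cv2.INTER_CUBIC))
to((-30,3,50,0),(-22,3,32,0))
E
```

```text
t 13.45 jig mm [-105.2   -3.7   83.7] alpha 0.4 F [ 1.  -0.  -0.1] w 0.000
(-30, 3, 50, 0) d [ 0.3   -0.029  0.137] a [ 0.004 -0.004 -0.002]
(-22, 3, 32, 0) d [ 0.331 -0.029  0.209] a [ 0.004 -0.004 -0.002]
```

```bash

python3 -m jog '[{"dx":0.15,"dy":-0.029,"dz":0.07,"ax":0.004,"ay":-0.004,"az":0,"grip":-1},{"dx":0.3,"dy":-0.029,"dz":0.137,"ax":0.004,"ay":-0.004,"az":0,"grip":-1},{"dx":0.3,"dy":-0.029,"dz":0.137,"ax":0.004,"ay":-0.004,"az":0,"grip":-1},{"dx":0.3,"dy":-0.029,"dz":0.137,"ax":0.004,"ay":-0.004,"az":0,"grip":-1},{"dx":0.3,"dy":-0.029,"dz":0.137,"ax":0.004,"ay":-0.004,"az":0,"grip":-1}]' >/dev/null
python3 -m jog '[{"dx":0,"dy":0,"dz":0,"ax":0,"ay":0,"az":0,"grip":-1},{"dx":0,"dy":0,"dz":0,"ax":0,"ay":0,"az":0,"grip":-1},{"dx":0,"dy":0,"dz":0,"ax":0,"ay":0,"az":0,"grip":-1}]' >/dev/null
python3 - <<'E'
from h import *
to((-22,3,40,0),(-22,3,32,0),(-8,3,32,0))
E
```

```text
t 14.12 jig mm [-32.3   3.6  50.3] alpha -0.1 F [-0.3  0.3 -0.1] w 0.000
(-22, 3, 40, 0) d [0.041 0.002 0.041] a [-0.     0.001 -0.002]
(-22, 3, 32, 0) d [0.041 0.002 0.073] a [-0.     0.001 -0.002]
(-8, 3, 32, 0) d [0.097 0.002 0.073] a [-0.     0.001 -0.002]
```

```bash

python3 -m jog '[{"dx":0.03,"dy":0.002,"dz":0.03,"ax":0,"ay":0,"az":0,"grip":-1},{"dx":0.041,"dy":0.002,"dz":0.055,"ax":0,"ay":0,"az":0,"grip":-1},{"dx":0.041,"dy":0.002,"dz":0.073,"ax":0,"ay":0,"az":0,"grip":-1},{"dx":0.041,"dy":0.002,"dz":0.073,"ax":0,"ay":0,"az":0,"grip":-1},{"dx":0.041,"dy":0.002,"dz":0.073,"ax":0,"ay":0,"az":0,"grip":-1}]' >/dev/null
python3 -c "
from h import *
where()"
python3 -m jog '[{"dx":0.015,"dy":0,"dz":0,"ax":0,"ay":0,"az":0,"grip":-1},{"dx":0.03,"dy":0,"dz":0,"ax":0,"ay":0,"az":0,"grip":-1},{"dx":0.045,"dy":0,"dz":0,"ax":0,"ay":0,"az":0,"grip":-1},{"dx":0.056,"dy":0,"dz":0,"ax":0,"ay":0,"az":0,"grip":-1},{"dx":0.056,"dy":0,"dz":0,"ax":0,"ay":0,"az":0,"grip":-1}]' >/dev/null
python3 -c "
from h import *
to((-3,3,31.5,0),(0,3,31.5,0),(3,3,31.5,0))"
```

```text
t 14.53 jig mm [-22.2   3.3  30.6] alpha -0.2 F [-0.4  0.   0.1] w 0.000
t 14.95 jig mm [-6.6  2.9 31.5] alpha -0.0 F [ 0.3 -0.3 -0.5] w -0.000
(-3, 3, 31.5, 0) d [ 0.014 -0.    -0.   ] a [-0.     0.001 -0.002]
(0, 3, 31.5, 0) d [ 0.026 -0.    -0.   ] a [-0.     0.001 -0.002]
(3, 3, 31.5, 0) d [ 0.038 -0.    -0.   ] a [-0.     0.001 -0.002]
```

Good, the height is now right. I'll push on slowly with the sill under the tip.

```bash

python3 -m jog '[{"dx":0.008,"dy":0,"dz":-0.001,"ax":0,"ay":0,"az":0,"grip":-1},{"dx":0.016,"dy":0,"dz":-0.001,"ax":0,"ay":0,"az":0,"grip":-1},{"dx":0.022,"dy":0,"dz":-0.001,"ax":0,"ay":0,"az":0,"grip":-1},{"dx":0.022,"dy":0,"dz":-0.001,"ax":0,"ay":0,"az":0,"grip":-1}]' >/dev/null
python3 -c "
from h import *
where()"
python3 -m jog '[{"dx":0.005,"dy":0,"dz":0,"ax":0,"ay":0,"az":0,"grip":-1},{"dx":0.01,"dy":0,"dz":0,"ax":0,"ay":0,"az":0,"grip":-1},{"dx":0.01,"dy":0,"dz":0,"ax":0,"ay":0,"az":0,"grip":-1}]' >/dev/null
python3 -c "
from h import *
to((1.5,3,31.5,0),(3,3,31.5,0),(4,3,31.5,0))"
```

```text
t 15.28 jig mm [-1.8  3.  31.5] alpha -0.1 F [ 0.3 -0.5 -0.3] w 0.000
t 15.53 jig mm [ 0.6  3.  31.5] alpha -0.1 F [0.1 0.8 0.1] w -0.000
(1.5, 3, 31.5, 0) d [0.004 0.    0.   ] a [-0.     0.001 -0.002]
(3, 3, 31.5, 0) d [0.01 0.   0.  ] a [-0.     0.001 -0.002]
(4, 3, 31.5, 0) d [0.014 0.    0.   ] a [-0.     0.001 -0.002]
```

```bash

python3 -m jog '[{"dx":0.005,"dy":0,"dz":0,"ax":0,"ay":0,"az":0,"grip":-1},{"dx":0.01,"dy":0,"dz":0,"ax":0,"ay":0,"az":0,"grip":-1},{"dx":0.01,"dy":0,"dz":0,"ax":0,"ay":0,"az":0,"grip":-1},{"dx":0.01,"dy":0,"dz":0,"ax":0,"ay":0,"az":0,"grip":-1}]' >/dev/null
python3 -c "
from h import *
where()"
python3 -m jog '[{"dx":-0.02,"dy":0,"dz":-0.01,"ax":0,"ay":0,"az":0,"grip":-1},{"dx":-0.2,"dy":0,"dz":-0.2,"ax":0,"ay":0,"az":0,"grip":-1},{"dx":-0.4,"dy":0,"dz":-0.2,"ax":0,"ay":0,"az":0,"grip":-1},{"dx":-0.4,"dy":0,"dz":-0.2,"ax":0,"ay":0,"az":0,"grip":-1},{"dx":-0.4,"dy":0,"dz":-0.2,"ax":0,"ay":0,"az":0,"grip":-1}]' >/dev/null
python3 - <<'E'
from h import *
where();prof(xs=range(0,80,2),ys=(20,0,-20),z=33)
from rig import manip
import cv2
d=manip.get_image("scene");a=d["img"][200:330,310:450,::-1]
d=manip.get_image("top");b=d["img"][165:295,300:440,::-1]
cv2.imwrite("pics/v12.png",cv2.resize(np.hstack([b,a]),None,fx=2.8,fy=2.8,interpolation=cv2.INTER_CUBIC))
E
```

```text
t 15.87 jig mm [ 3.1  3.  31.6] alpha -0.1 F [ 0.7 -0.5 -0.6] w -0.000
t 16.28 jig mm [-103.1    4.7   82.7] alpha -0.4 F [-0.3  0.5  0.1] w -0.000
x [0, 2, 4, 6, 8, 10, 12, 14, 16, 18, 20, 22, 24, 26, 28, 30, 32, 34, 36, 38, 40, 42, 44, 46, 48, 50, 52, 54, 56, 58, 60, 62, 64, 66, 68, 70, 72, 74, 76, 78]
20 [245, 253, 253, 253, 254, 250, 229, 239, 253, 253, 253, 253, 253, 253, 253, 253, 253, 253, 253, 253, 253, 253, 253, 253, 253, 252, 252, 253, 253, 253, 253, 253, 253, 253, 253, 253, 250, 226, 238, 252]
0 [63, 63, 63, 64, 63, 62, 63, 62, 58, 57, 78, 106, 162, 215, 243, 253, 254, 254, 253, 253, 254, 253, 253, 253, 253, 253, 253, 253, 253, 253, 253, 253, 253, 253, 253, 254, 250, 224, 234, 252]
-20 [211, 199, 186, 171, 158, 145, 130, 112, 99, 83, 75, 75, 75, 80, 77, 78, 79, 74, 72, 71, 67, 64, 62, 57, 64, 107, 204, 251, 254, 254, 254, 253, 253, 253, 253, 254, 251, 220, 232, 252]
```

```bash

python3 -m jog '[{"dx":-0.4,"dy":0,"dz":-0.3,"ax":0,"ay":0,"az":0,"grip":-1},{"dx":-0.4,"dy":0,"dz":-0.3,"ax":0,"ay":0,"az":0,"grip":-1},{"dx":-0.4,"dy":0.0,"dz":-0.3,"ax":0,"ay":0,"az":0,"grip":-1}]' >/dev/null
python3 -m jog '[{"dx":0,"dy":-0.5,"dz":0,"ax":0,"ay":0,"az":0,"grip":-1},{"dx":0,"dy":-0.5,"dz":0,"ax":0,"ay":0,"az":0,"grip":-1},{"dx":0,"dy":-0.5,"dz":0,"ax":0,"ay":0,"az":0,"grip":-1},{"dx":0,"dy":-0.5,"dz":0,"ax":0,"ay":0,"az":0,"grip":-1},{"dx":0,"dy":-0.5,"dz":0,"ax":0,"ay":0,"az":0,"grip":-1}]' >/dev/null
python3 - <<'E'
from h import *
where()
from rig import manip
import cv2
d=manip.get_image("scene");a=d["img"][205:275,335:435,::-1]
d=manip.get_image("top");np.savez("t4.npz",**d);b=d["img"][165:265,305:400,::-1]
a=cv2.resize(a,(400,400*70//100),interpolation=cv2.INTER_CUBIC);a=cv2.copyMakeBorder(a,0,400-280,0,0,0)
cv2.imwrite("pics/v13.png",np.hstack([cv2.resize(b,(380,400),interpolation=cv2.INTER_CUBIC),a]))
E
```

```text
t 17.10 jig mm [-195.6  130.4  157.1] alpha -0.1 F [ 0.7 -0.6  0.6] w 0.000
```

View pics/v13.png

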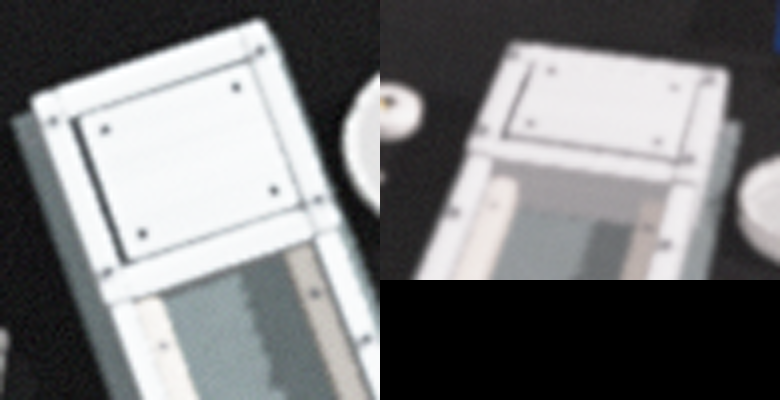

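The carrier lies plain back up inside the pocket. There are thin, even gaps at the sill (122,262 to 320,205) and at the end stop, and the side walls stand above it, so it is home. The arm is clear.

```bash
python3 -m jog '[{"dx":0,"dy":0,"dz":0,"ax":0,"ay":0,"az":0,"grip":-1},{"dx":0,"dy":0,"dz":0,"ax":0,"ay":0,"az":0,"grip":-1}]' >/dev/null; python3 -c "
from rig import manip
print(manip.sign_off())"
```

```text
the job is handed in; nothing more can be done
None
```

I pushed the carrier to the step, flipped it and pushed it into the mask pocket; the last picture shows it there glass side down and looking flat. I handed the job in at about 17 s with the arm clear, and the sign-off returned no verdict.

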